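Put the muddled polish bottles back behind their colours

TASK

The four polish bottles have been put back in the wrong openings of the bamboo rack. Rearrange them so that each bottle stands upright, right down in the opening behind the nail tip lacquered in its own colour; the opening behind the bare card is free for parking a bottle on the way and must be empty again when you finish. Never tip a bottle over.

Things in the scene. Friction and masses are not known exactly. Their poses are not given: they have to be found in the camera images.
- rack: bamboo polish rack, fixed, 330 (y) x 114 (x) x 30 mm, turned up to 0.3 rad. Raised board, top 28 mm above the table, with five openings 45 (x) x 51 (y) mm in a row, centres at x 0, y -128, -64, 0, 64, 128 mm; a bottle drops through and stands on the base board, 8 mm above the table. Sloping ledge with sample cards along its -x edge. Origin: on the table under the middle opening; z up
- card_red: white sample card 38 x 26 mm on the rack's sloping ledge, with a nail tip 30 x 16 mm lacquered crimson red; fixed to the rack, it marks the opening behind it. Origin: centre of the card's face, 22 mm above the table; x level to the back as the rack's, z up. Its opening's centre lies 60 mm along +x, the floor in it 14 mm below this origin
- card_pink: white sample card 38 x 26 mm on the rack's sloping ledge, with a nail tip 30 x 16 mm lacquered salmon pink; fixed to the rack, it marks the opening behind it. Origin: centre of the card's face, 22 mm above the table; x level to the back as the rack's, z up. Its opening's centre lies 60 mm along +x, the floor in it 14 mm below this origin
- card_navy: white sample card 38 x 26 mm on the rack's sloping ledge, with a nail tip 30 x 16 mm lacquered navy blue; fixed to the rack, it marks the opening behind it. Origin: centre of the card's face, 22 mm above the table; x level to the back as the rack's, z up. Its opening's centre lies 60 mm along +x, the floor in it 14 mm below this origin
- card_black: white sample card 38 x 26 mm on the rack's sloping ledge, with a nail tip 30 x 16 mm lacquered black; fixed to the rack, it marks the opening behind it. Origin: centre of the card's face, 22 mm above the table; x level to the back as the rack's, z up. Its opening's centre lies 60 mm along +x, the floor in it 14 mm below this origin
- card_bare: the same white card without a nail tip, fixed to the rack; it marks the spare opening, empty at the start. Origin, axes and offsets to its opening as for the other cards
- red_bottle: crimson-red nail polish bottle with a black cap, loose, 74 mm tall, 40 to 75 g: body 24 (x) x 32 (y) mm, 31 mm high; above it the upright cap, 12 x 12 mm, from 31 mm to the top, good to grip. Origin: centre of the underside, z up. At the start it stands in an opening that belongs to another colour, up to 4 mm off centre, turned up to 0.15 rad to the rack
- pink_bottle: salmon-pink nail polish bottle with a black cap, loose, 78 mm tall, 40 to 75 g: body 24 (x) x 32 (y) mm, 33 mm high; above it the upright cap, 12 x 12 mm, from 33 mm to the top, good to grip. Origin: centre of the underside, z up. At the start it stands in an opening that belongs to another colour, up to 4 mm off centre, turned up to 0.15 rad to the rack
- navy_bottle: navy-blue nail polish bottle with a silver-white cap, loose, 88 mm tall, 40 to 75 g: body 24 (x) x 32 (y) mm, 37 mm high; above it the upright cap, 12 x 12 mm, from 37 mm to the top, good to grip. Origin: centre of the underside, z up. At the start it stands in an opening that belongs to another colour, up to 4 mm off centre, turned up to 0.15 rad to the rack
- black_bottle: black nail polish bottle with a gold cap, loose, 88 mm tall, 40 to 75 g: body 24 (x) x 32 (y) mm, 37 mm high; above it the upright cap, 12 x 12 mm, from 37 mm to the top, good to grip. Origin: centre of the underside, z up. At the start it stands in an opening that belongs to another colour, up to 4 mm off centre, turned up to 0.15 rad to the rack
Mind the look-alikes: they are no part of the job. Leave any green look-alike of the red_bottle alone.

How it is judged:
At the end, for the whole second after the job is handed in: Every bottle stands upright (within 0.12 rad) and at rest on the rack's base board (origin within 4 mm of its height) in the opening behind the card of its own colour (origin within 14 mm of the opening's centre in x and in y), so the spare opening behind the bare card is empty (x of red_bottle in the frame of card_red between 0.046 and 0.074 m and y of red_bottle in the frame of card_red between -0.014 and 0.014 m and z of red_bottle in the frame of card_red between -0.018 and -0.01 m and angle between each of red_bottle, pink_bottle, navy_bottle, black_bottle's own z axis and vertical below 0.12 rad and linear speed of each of red_bottle, pink_bottle, navy_bottle, black_bottle below 0.02 m/s and x of pink_bottle in the frame of card_pink between 0.046 and 0.074 m and y of pink_bottle in the frame of card_pink between -0.014 and 0.014 m and z of pink_bottle in the frame of card_pink between -0.018 and -0.01 m and x of navy_bottle in the frame of card_navy between 0.046 and 0.074 m and y of navy_bottle in the frame of card_navy between -0.014 and 0.014 m and z of navy_bottle in the frame of card_navy between -0.018 and -0.01 m and x of black_bottle in the frame of card_black between 0.046 and 0.074 m and y of black_bottle in the frame of card_black between -0.014 and 0.014 m and z of black_bottle in the frame of card_black between -0.018 and -0.01 m); the robot touches nothing.
It fails at once if a bottle is tipped over (leans more than 0.6 rad) (angle between any of red_bottle, pink_bottle, navy_bottle, black_bottle's own z axis and vertical above 0.6 rad).
It also fails if it takes over 112 s, if anything falls off the work surface, if the arm or the gripper's body presses on something with over 40 N, if the wrist force passes 120 N, or if a joint passes its speed limit or range.

ROBOT

A 7-joint arm with a two-finger parallel gripper is mounted at the origin on a cart in front of the work surface, level with it; the furniture and walls round the work are solid. World frame = base frame: x ahead of the robot, y to its left, z up, the work surface at z = 0. Lengths are in m, angles in rad, forces in N, time in s.
With the tool pointing down it reaches from about 0.4 to 0.875 m from the base axis. Payload 19.3 kg.
Tool frame: the origin (TCP) lies at the centre of the arm's flange, where the gripper is bolted on; the fingertips stand 173 mm ahead of it and the grasp point (between the pads) lies 155 mm ahead of it; z points along the fingers, y is the line along which they close (so a half turn about z gives the same grasp; the last joint's range is limited). The gripper opens to 85 mm and grips with 20 to 120 N. Pads are 22 mm wide; open, the fingers measure 114 mm over their backs; the gripper's body (76 mm by 85 mm) begins 54 mm behind the grasp point. The pads swing forward as they close: fully open they stand 13 mm farther back than shut.
Start: joints at [1.093, 0.521, -0.036, 1.599, 0.021, 1.021, -0.113], TCP at [0.248, -0.574, 0.405] pointing down, gripper open.
Joint ranges: [-2.91, 2.91], [-0.3, 2.13], [-1.5, 1.42], [0.17, 2.43], [-1.26, 4.41], [0.16, 1.93], [-2.52, 2.52]. Speed limits (rad/s): [1.89, 1.89, 2.39, 2.39, 3.01, 3.01, 3.01].

INTERFACE

Orientations are given as [roll, pitch, yaw] about the fixed x, y, z axes, in that order (R = Rz(yaw) Ry(pitch) Rx(roll)).
In Python, from workcell import bot, imaging, job gives the robot as it stands.
- The arm moves only by the tool carry_out, never from a script. Its argument "targets" is a list of rows, each a list of 3 entries, a list of its own where there are three numbers: the shift along the tool's x, y, z in units of 0.25 m (1.0 is 0.25 m), then the turn, a rotation vector about the tool's x, y, z in units of 180 degrees (1.0 is 180 degrees), then the opening, from 0 (shut) to 1 (fully open). In form: [[[tx, ty, tz], [wx, wy, wz], jaw], ...]. A call has 1 to 8 rows; each row shifts and turns the commanded pose from where the row before left it, along the tool's axes as they then stand; what a row does not reach is not made up. A row lasts 1/8 s, in which the tool goes at most 62.5 mm and 10.7 degrees, less where a joint would pass 70% of its speed; a pose out of reach is approached as far as the arm can. A call with a number of a shift or a turn outside -1 to 1 is refused whole. A call with a gripper value outside its range is refused whole. The fingers move at their own pace and stop on an object; "force" is the grip in N (left out, the last holds). Time passes only in rows, so rows that do not move let the fingers close. It gives the time, the measured TCP pose, the force and the opening at its end, in the units of the state.
- bot.observe(): the state, without advancing time (a new reading comes with each control period).
- imaging.grab_frame(name): name is "scene" or "top" or "wrist"; returns a dict with "pixels" (480x640x3 uint8, red, green, blue), "mtx" (3x3 intrinsics, pixels), "cam_to_world" (4x4, takes a point from camera to world coordinates); the wrist camera has in their place "mount" (4x4, takes a point from camera to tool coordinates, whose origin is the TCP and whose axes are the flange's). Camera axes: x right, y down, z forward; pixel columns grow to the right and rows downward; lengths in m; the calibration is good to about 2 mm. A picture is of the moment at which its call begins: read the wrist's pose just before it. There is no depth.
- job.job_done(): hands the job in, once; it reports no verdict.
The state is a dict: "clock": time; "qpos": joint angles; "qd": joint speeds; "joint_efforts": joint torques, N m; "position": TCP position; "tool_rot": TCP orientation; "force": force on the tool from outside, world axes, zero at the start; "moment": the same for the moment, N m; "grip_width": finger opening in m.
Only numpy, scipy, OpenCV 4.12 (cv2) and the standard library are available. Lean on these libraries where they do the work, as an engineer would, in place of code of your own. Each camera call takes 0.05 s, during which the arm holds its last target. There are 200 camera calls.

## Working session

There is one attempt and no reset: what is moved stays moved. The work goes in short steps, Python scripts to look and compute and a tool call to move; the robot and the scene stay as the last step left them, time stands still between calls to the robot, and variables do not carry over. Pictures are saved under pics/ and viewed, on a budget of 14 in all, crops included, one or two more only if the job needs it, and the job is handed in when it is done.

Besides the shell and the picture viewer there is one more tool, called after ">>>" as name([rows], argument=value, ...), one row to a line, values as JSON. carry_out: Moves the arm, as the interface text tells. Its arguments: {"type":"object","properties":{"targets":{"type":"array"},"force":{"type":"number"}},"required":["targets"]}

```bash
mkdir -p pics
python3 - <<'E'
from workcell import bot, imaging
import cv2,pickle
print(bot.observe())
for n in("top","scene"):
    f=imaging.grab_frame(n);pickle.dump(f,open(n+'.pkl','wb'));cv2.imwrite(f'pics/{n}0.png',f['pixels'][:,:,::-1]);print(n,f['mtx'],f['cam_to_world'])
print(imaging.grab_frame("wrist")["mount"])
E
```

```text
{'clock': 0.0, 'qpos': array([ 1.09279613,  0.52201126, -0.03632407,  1.6000163 ,  0.02115891,
        1.02106711, -0.11277332]), 'qd': array([ 3.66554903e-04, -6.61920775e-04,  2.79225880e-03,  1.76944936e-04,
       -1.25219159e-03,  1.12998731e-05, -5.34950637e-04]), 'joint_efforts': array([ 1.81616742e-03, -9.27096248e+01,  1.98114976e+00, -3.69940102e+01,
        1.78328273e-02,  8.09584104e-03,  3.66630877e-05]), 'position': array([ 0.24779553, -0.57362468,  0.40412438]), 'tool_rot': array([-3.14047459e+00,  4.57931825e-05,  4.07792700e-01]), 'force': array([-0.59063099,  0.2236785 , -0.5458206 ]), 'moment': array([-0.01487399, -0.00570228,  0.01879992]), 'grip_width': 0.08522557816417414}
top [[576.75566487   0.         323.15503544]
 [  0.         576.75566487 242.9615441 ]
 [  0.           0.           1.        ]] [[ 1.87857250e-03 -9.95987309e-01  8.94748615e-02  4.95257537e-01]
 [-9.99922640e-01 -7.70734300e-04  1.24144992e-02 -8.46719125e-03]
 [-1.22957223e-02 -8.94912613e-02 -9.95911708e-01  9.12647966e-01]
 [ 0.00000000e+00  0.00000000e+00  0.00000000e+00  1.00000000e+00]]
scene [[620.02526491   0.         319.31037762]
 [  0.         620.02526491 246.49277199]
 [  0.           0.           1.        ]] [[-0.72983816 -0.4730975   0.4934724   0.04009935]
 [-0.6834186   0.4874147  -0.54347578  0.58081952]
 [ 0.01659133 -0.73389758 -0.67905748  0.79698285]
 [ 0.          0.          0.          1.        ]]
[[ 3.78926822e-04 -9.64589667e-01 -2.63754868e-01  6.61513901e-02]
 [ 9.99999901e-01  4.26863915e-04 -1.24440307e-04 -5.77450792e-04]
 [ 2.32621270e-04 -2.63754794e-01  9.64589734e-01  3.09894295e-02]
 [ 0.00000000e+00  0.00000000e+00  0.00000000e+00  1.00000000e+00]]
```

View pics/top0.png

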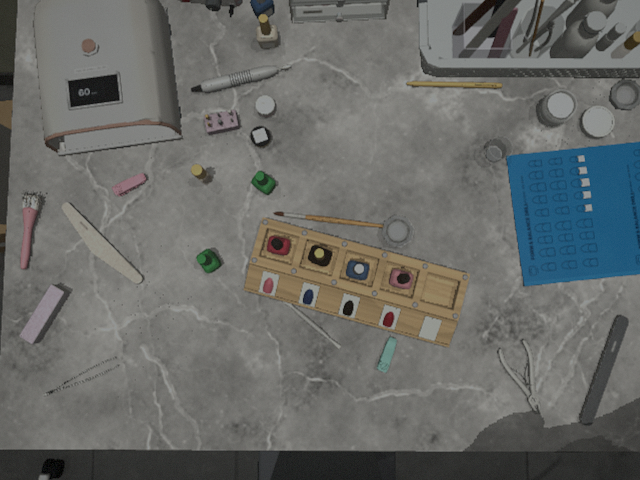

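View pics/scene0.png

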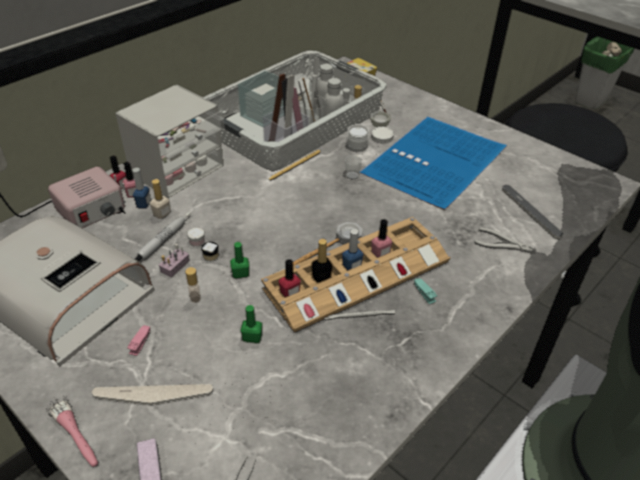

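Scene, top view: the rack runs from (245,220) to (467,345). From the left, the openings look like this:

| Opening | Bottle | Card |
|---|---|---|
| 1 | red (280,243) | salmon (268,286) |
| 2 | black/gold (319,254) | navy (308,297) |
| 3 | navy/silver (358,269) | black (348,307) |
| 4 | pink (402,279) | crimson (388,317) |
| 5 | empty (440,290) | bare (430,328) |

The look-alikes outside the rack are two green bottles at (263,182) and (208,260), plus others at the back. I'll leave them alone. Next I measure, and confirm with an enlarged crop.

```bash
cat > h.py <<'E'
import numpy as np,cv2,pickle
def ray(f,uv,z):
    K=f['mtx'];T=f['cam_to_world'];d=T[:3,:3]@np.linalg.solve(K,[uv[0],uv[1],1]);o=T[:3,3]
    return o+d*(z-o[2])/d[2]
def proj(f,p):
    T=f['cam_to_world'];c=f['mtx']@(T[:3,:3].T@(np.array(p)-T[:3,3]));return c[:2]/c[2]
E
python3 - <<'E'
from h import *
f=pickle.load(open('top.pkl','rb'));im=f['pixels'];hsv=cv2.cvtColor(im,cv2.COLOR_RGB2HSV)
x0,y0,x1,y1=235,210,475,355
cv2.imwrite('pics/crop0.png',cv2.resize(im[y0:y1,x0:x1,::-1],None,fx=3.3,fy=3.3,interpolation=cv2.INTER_CUBIC))
# cards: white low saturation blobs, filled contours
m=((hsv[...,1]<50)&(hsv[...,2]>130)).astype(np.uint8)
P=[]
for c in cv2.findContours(m,cv2.RETR_EXTERNAL,cv2.CHAIN_APPROX_SIMPLE)[0]:
    r=cv2.minAreaRect(c)
    if x0<r[0][0]<x1 and 270<r[0][1]<y1 and min(r[1])>10: P.append(r[0]);print('card',r)
P=sorted(P); W=np.array([ray(f,p,.022) for p in P]);print(W.round(4));print(np.linalg.norm(np.diff(W,axis=0),axis=1))
for u,v in [(268,286),(308,297),(348,307),(388,317)]: print((u,v),im[v-2:v+3,u-1:u+2].reshape(-1,3).mean(0))
d=W[0]-W[-1];print('yaw',np.arctan2(-d[0],d[1]))
for n,(u,v),h in [('red',(280,243),31),('black',(319,254),37),('navy',(358,269),37),('pink',(402,279),33)]: print(n,hsv[v-14:v+15:2,u],)
E
```

```text
card ((429.8500671386719, 327.95001220703125), (16.76007080078125, 22.768400192260742), 18.434947967529297)
card ((388.9751281738281, 316.6797180175781), (17.061328887939453, 22.549589157104492), 17.35402488708496)
card ((348.88238525390625, 305.47064208984375), (16.97749137878418, 22.313274383544922), 14.03624439239502)
card ((308.4705810546875, 294.11767578125), (16.97749137878418, 21.828205108642578), 14.03624439239502)
card ((268.4706115722656, 283.11767578125), (16.97749137878418, 22.313274383544922), 14.03624439239502)
[[ 0.513   0.0869  0.022 ]
 [ 0.4962  0.0251  0.022 ]
 [ 0.479  -0.037   0.022 ]
 [ 0.462  -0.0983  0.022 ]
 [ 0.4451 -0.1605  0.022 ]]
[0.06404296 0.06446757 0.06360594 0.06445134]
(268, 286) [130.73333333  74.4         80.13333333]
(308, 297) [35.46666667 43.26666667 64.8       ]
(348, 307) [30.06666667 27.4        21.66666667]
(388, 317) [95.46666667 32.53333333 36.53333333]
yaw -0.2678315969603366
red [[ 19  93 145]
 [ 18  96 120]
 [ 19  92 117]
 [ 20  89 129]
 [  6 105  80]
 [179 122  75]
 [ 19  66  31]
 [ 24  35  36]
 [ 12  85  30]
 [ 45  51  30]
 [179 132  93]
 [177 149 118]
 [179 144  94]
 [ 18  88  98]
 [ 19  91 131]]
black [[ 20  89 149]
 [ 18  94 111]
 [ 17  90  93]
 [ 18  82  62]
 [ 25 108 118]
 [ 26  98 149]
 [ 26  96 148]
 [ 28  94 147]
 [ 29  86 151]
 [ 19 122  67]
 [ 19  94  38]
 [ 19 100  28]
 [ 15  20  26]
 [ 17  94 114]
 [ 20  89 140]]
navy [[ 18  93 134]
 [ 19  89 149]
 [ 19  96  96]
 [ 17  73  80]
 [105  33  62]
 [ 80   5 155]
 [ 75   3 151]
 [ 75   3 152]
 [ 90   3 152]
 [ 36  11 113]
 [106  78  75]
 [106  90  71]
 [ 90   7  73]
 [ 19  97 132]
 [ 20  98  99]]
pink [[ 18 100 112]
 [ 17  89  66]
 [ 19 101  96]
 [  1  72  82]
 [179  75  75]
 [ 13  53  34]
 [ 11  76  37]
 [ 13  46  39]
 [ 18  77  33]
 [  8  73  42]
 [177  79 133]
 [176  78 111]
 [ 18  91 121]
 [ 18  95 140]
 [ 19  96 119]]
```

View pics/crop0.png

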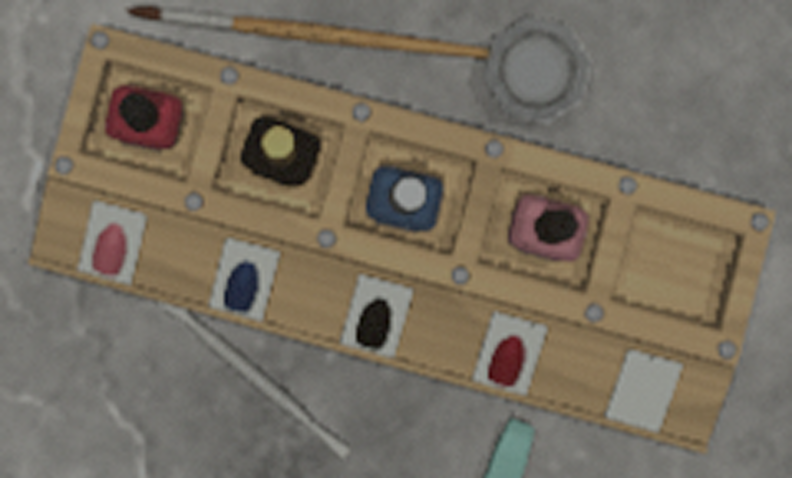

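The crop confirms it: card 1 is salmon and card 4 is crimson. Bottles from the left are red, black, navy and pink. The cap tops in the full image are red (277.1,243.9), gold (319.2,253.0), silver (358.9,268.8) and pink (403.8,278.5). Card spacing measures 64 mm, as specified.

```bash
cat >> h.py <<'E'
from scipy.spatial.transform import Rotation as R
YAW=-0.268; rx=np.array([np.cos(YAW),np.sin(YAW),0])
CARD=np.array([[.513,.0869,.022],[.4962,.0251,.022],[.479,-.037,.022],[.462,-.0983,.022],[.4451,-.1605,.022]])
SLOT=CARD+.06*rx
def plan(grasp,yaw=YAW+np.pi/2):
    """shift/turn in move units to bring grasp point to `grasp`, tool down at yaw"""
    from workcell import bot
    s=bot.observe();A=R.from_euler('xyz',s['tool_rot']);B=R.from_euler('xyz',[np.pi,0,yaw])
    turn=(A.inv()*B).as_rotvec()/np.pi
    sh=B.inv().apply(np.array(grasp)-[0,0,-.155]-s['position'])/.25
    print('t',s['clock'],'turn',turn.round(4),'shift(after turn)',sh.round(3),'grip',round(s['grip_width'],4),'F',s['force'].round(1),'gp',(s['position']-[0,0,.155]).round(4))
E
python3 - <<'E'
from h import *
f=pickle.load(open('top.pkl','rb'))
print(SLOT.round(4))
for i,(n,uv,h) in enumerate([('red',(277.1,243.9),.082),('black',(319.2,253),.096),('navy',(358.9,268.8),.096),('pink',(403.8,278.5),.086)]):
    p=ray(f,uv,h);d=p-SLOT[i];print(n,p.round(4),'off in rack axes',round(d@rx,4),round(d@[-rx[1],rx[0],0],4))
p=ray(f,(403.8,278.5),.086);plan([p[0],p[1],.2])
E
```

```text
[[ 0.5709  0.071   0.022 ]
 [ 0.5541  0.0092  0.022 ]
 [ 0.5369 -0.0529  0.022 ]
 [ 0.5199 -0.1142  0.022 ]
 [ 0.503  -0.1764  0.022 ]]
red [0.5685 0.0685 0.082 ] off in rack axes -0.0017 -0.003
black [0.5543 0.0073 0.096 ] off in rack axes 0.0008 -0.0018
navy [ 0.532  -0.0489  0.096 ] off in rack axes -0.0058 0.0025
pink [ 0.5186 -0.1135  0.086 ] off in rack axes -0.0014 0.0003
t 0.15 turn [-3.000e-04 -1.000e-04 -2.849e-01] shift(after turn) [2.062 0.557 0.197] grip 0.0854 F [-0.3  0.  -0.9] gp [ 0.2478 -0.5737  0.2493]
```

>>> carry_out([
  [[0, 0, 0], [0, 0, -0.057], 1],
  [[0, 0, 0], [0, 0, -0.057], 1],
  [[0, 0, 0], [0, 0, -0.057], 1],
  [[0, 0, 0], [0, 0, -0.057], 1],
  [[0, 0, 0], [0, 0, -0.057], 1],
  [[0, 0, 0], [0, 0, 0], 1],
], force=40)

```text
clock: 0.9
position: [0.2476, -0.5738, 0.4045]
tool_rot: [-3.142, -0.001, 1.302]
force: [-0.3, 0.2, 1.1]
grip_width: 0.0857
```

>>> carry_out([
  [[0.21, 0.06, 0], [0, 0, 0], 1],
  [[0.21, 0.06, 0], [0, 0, 0], 1],
  [[0.21, 0.06, 0], [0, 0, 0], 1],
  [[0.21, 0.06, 0], [0, 0, 0], 1],
  [[0.21, 0.06, 0], [0, 0, 0], 1],
  [[0.21, 0.06, 0], [0, 0, 0], 1],
  [[0.21, 0.06, 0], [0, 0, 0], 1],
  [[0.21, 0.06, 0], [0, 0, 0], 1],
])

```text
clock: 1.9
position: [0.4753, -0.1989, 0.4048]
tool_rot: [3.141, 0.0, 1.298]
force: [0.6, -0.9, 0.2]
grip_width: 0.085
```

>>> carry_out([
  [[0.19, 0.04, 0], [0, 0, 0], 1],
  [[0.19, 0.04, 0], [0, 0, 0], 1],
  [[0, 0, 0], [0, 0, 0], 1],
  [[0, 0, 0], [0, 0, 0], 1],
])

```text
clock: 2.4
position: [0.5189, -0.1144, 0.4045]
tool_rot: [-3.141, 0.0, 1.3]
force: [-0.4, -1.3, -0.5]
grip_width: 0.0852
```

Run:
```python
from h import *
plan([.5186,-.1135,.068])
from workcell import bot,imaging
cv2.imwrite('pics/w1.png',imaging.grab_frame('wrist')['pixels'][:,:,::-1])
```

```text
t 2.4 turn [-0.0002  0.0001 -0.0009] shift(after turn) [ 0.003 -0.002  0.726] grip 0.0852 F [-0.4 -1.3 -0.5] gp [ 0.5189 -0.1144  0.2495]
```

View pics/w1.png

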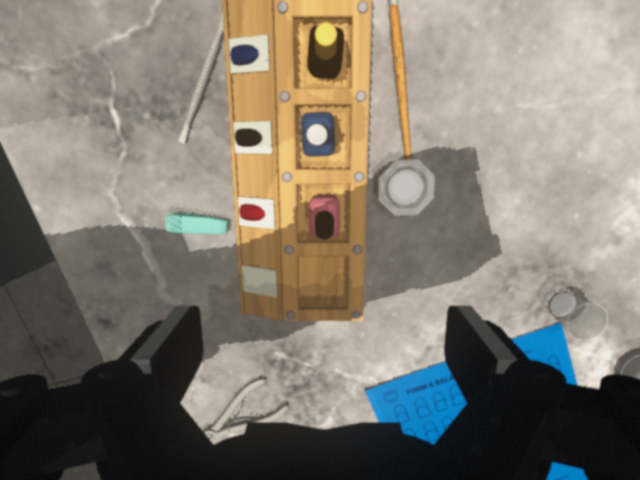

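The wrist view shows the pink cap at (323,220), centred between the fingers, and the rack aligned with the tool. I go down and grip.

>>> carry_out([
  [[0, 0, 0.2], [0, 0, 0], 1],
  [[0, 0, 0.2], [0, 0, 0], 0.6],
  [[0, 0, 0.2], [0, 0, 0], 0.6],
  [[0, 0, 0.125], [0, 0, 0], 0.6],
  [[0, 0, 0], [0, 0, 0], 0],
  [[0, 0, 0], [0, 0, 0], 0],
  [[0, 0, 0], [0, 0, 0], 0],
  [[0, 0, 0], [0, 0, 0], 0],
])

```text
clock: 3.45
position: [0.5195, -0.1145, 0.2249]
tool_rot: [3.139, 0.0, 1.302]
force: [-1.3, -0.9, 10.2]
grip_width: 0.0112
```

>>> carry_out([
  [[0, 0, 0], [0, 0, 0], 0],
  [[0, 0, 0], [0, 0, 0], 0],
  [[0, 0, 0], [0, 0, 0], 0],
  [[0, 0, -0.1], [0, 0, 0], 0],
])

```text
clock: 3.95
position: [0.5188, -0.1141, 0.2486]
tool_rot: [-3.14, 0.0, 1.303]
force: [0.3, 0.2, -0.6]
grip_width: 0.0106
```

>>> carry_out([
  [[0, 0, -0.1], [0, 0, 0], 0],
  [[0, 0, -0.1], [0, 0, 0], 0],
  [[-0.13, 0, 0], [0, 0, 0], 0],
  [[-0.13, 0, 0], [0, 0, 0], 0],
  [[0, 0, 0], [0, 0, 0], 0],
  [[0, 0, 0], [0, 0, 0], 0],
])

```text
clock: 4.7
position: [0.502, -0.1764, 0.299]
tool_rot: [3.141, -0.0, 1.303]
force: [0.1, 1.4, -0.6]
grip_width: 0.0107
```

Run:
```python
from h import *
plan([*SLOT[4][:2],.0690])
from workcell import bot,imaging
cv2.imwrite('pics/w2.png',imaging.grab_frame('scene')['pixels'][180:340,250:470,::-1].repeat(3,0).repeat(3,1))
```

```text
t 4.7 turn [ 0.0003 -0.0001  0.0001] shift(after turn) [0.001 0.004 0.3  ] grip 0.0107 F [ 0.1  1.4 -0.6] gp [ 0.502  -0.1764  0.144 ]
```

View pics/w2.png

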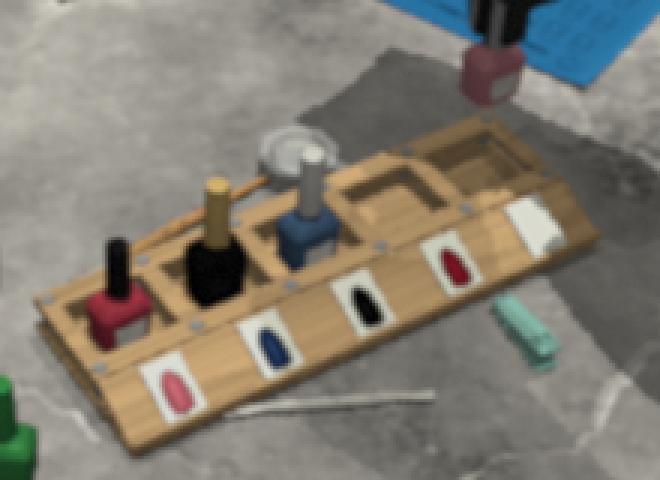

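The pink bottle hangs upright in the grip at crop (492,75), above the spare opening. I lower it and release.

>>> carry_out([
  [[0, 0, 0.1], [0, 0, 0], 0],
  [[0, 0, 0.1], [0, 0, 0], 0],
  [[0, 0, 0.06], [0, 0, 0], 0],
  [[0, 0, 0.035], [0, 0, 0], 0],
  [[0, 0, 0], [0, 0, 0], 0],
  [[0, 0, 0], [0, 0, 0], 0.6],
  [[0, 0, 0], [0, 0, 0], 0.6],
  [[0, 0, 0], [0, 0, 0], 0.6],
])

```text
clock: 5.75
position: [0.5019, -0.1769, 0.2249]
tool_rot: [3.141, 0.0, 1.303]
force: [-0.0, 0.1, 0.1]
grip_width: 0.0514
```

>>> carry_out([
  [[0, 0, 0], [0, 0, 0], 0.6],
  [[0, 0, -0.2], [0, 0, 0], 0.6],
  [[0, 0, -0.2], [0, 0, 0], 0.6],
  [[0.2, 0, -0.05], [0, 0, 0], 0.6],
  [[0.2, 0, 0], [0, 0, 0], 0.6],
  [[0.2, 0, 0], [0, 0, 0], 0.6],
  [[0.2, 0, 0], [0, 0, 0], 0.6],
  [[0.2, 0, 0], [0, 0, 0], 0.6],
])

```text
clock: 6.75
position: [0.5683, 0.0659, 0.3373]
tool_rot: [3.141, 0.0, 1.303]
force: [-0.0, 0.8, -0.2]
grip_width: 0.0514
```

Run:
```python
from h import *
plan([.5685,.0685,.064])
```

```text
t 6.75 turn [0.0001 0.     0.0001] shift(after turn) [ 0.01  -0.002  0.473] grip 0.0514 F [-0.   0.8 -0.2] gp [0.5683 0.0659 0.1823]
```

>>> carry_out([
  [[0, 0, 0.16], [0, 0, 0], 0.6],
  [[0, 0, 0.16], [0, 0, 0], 0.6],
  [[0, 0, 0.14], [0, 0, 0], 0.6],
  [[0, 0, 0], [0, 0, 0], 0.6],
  [[0, 0, 0], [0, 0, 0], 0],
  [[0, 0, 0], [0, 0, 0], 0],
  [[0, 0, 0], [0, 0, 0], 0],
  [[0, 0, 0], [0, 0, 0], 0],
])

```text
clock: 7.75
position: [0.5685, 0.0643, 0.2237]
tool_rot: [3.139, -0.001, 1.303]
force: [-0.5, -0.9, 8.7]
grip_width: 0.0108
```

>>> carry_out([
  [[0, 0, 0], [0, 0, 0], 0],
  [[0, 0, -0.1], [0, 0, 0], 0],
  [[0, 0, -0.2], [0, 0, 0], 0],
  [[0, 0, -0.15], [0, 0, 0], 0],
  [[0, 0, 0], [0, 0, 0], 0],
])

```text
clock: 8.38
position: [0.5686, 0.0643, 0.3383]
tool_rot: [3.136, -0.002, 1.303]
force: [0.7, 0.0, -1.6]
grip_width: 0.0113
```

Run:
```python
from h import *
plan([*SLOT[3][:2],.0690])
```

```text
t 8.375 turn [ 0.0017 -0.0006 -0.    ] shift(after turn) [-0.74   0.001  0.457] grip 0.0113 F [ 0.7  0.  -1.6] gp [0.5686 0.0643 0.1833]
```

>>> carry_out([
  [[-0.15, 0, 0], [0, 0, 0], 0],
  [[-0.2, 0, 0], [0, 0, 0], 0],
  [[-0.2, 0, 0], [0, 0, 0], 0],
  [[-0.2, 0, 0], [0, 0, 0], 0],
  [[0, 0, 0.1], [0, 0, 0], 0],
  [[0, 0, 0.15], [0, 0, 0], 0],
  [[0, 0, 0], [0, 0, 0], 0],
])

```text
clock: 9.25
position: [0.5175, -0.1164, 0.2704]
tool_rot: [-3.137, 0.0, 1.303]
force: [0.2, -0.3, 0.2]
grip_width: 0.0109
```

Run:
```python
from h import *
p=SLOT[3]-.004*np.array([.265,.964,0])
plan([*p[:2],.0690])
from workcell import bot,imaging
cv2.imwrite('pics/w3.png',imaging.grab_frame('scene')['pixels'][180:340,250:470,::-1].repeat(3,0).repeat(3,1))
```

```text
t 9.25 turn [-0.0013  0.0001  0.0002] shift(after turn) [-0.005  0.007  0.186] grip 0.0109 F [ 0.2 -0.3  0.2] gp [ 0.5175 -0.1164  0.1154]
```

View pics/w3.png

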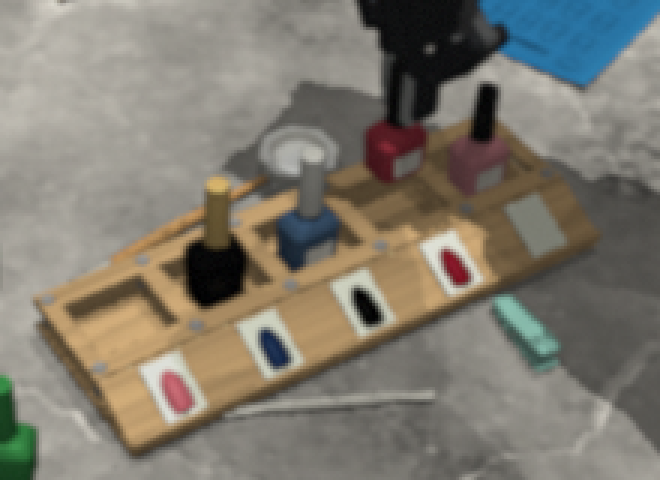

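The red bottle is upright at crop (395,150), above opening 4. Pink stands in the spare opening at (480,150). I lower red.

>>> carry_out([
  [[-0.005, 0.005, 0.08], [0, 0, 0], 0],
  [[0, 0, 0.07], [0, 0, 0], 0],
  [[0, 0, 0.033], [0, 0, 0], 0],
  [[0, 0, 0], [0, 0, 0], 0],
  [[0, 0, 0], [0, 0, 0], 0],
  [[0, 0, 0], [0, 0, 0], 0.6],
  [[0, 0, 0], [0, 0, 0], 0.6],
  [[0, 0, 0], [0, 0, 0], 0.6],
])

```text
clock: 10.3
position: [0.5193, -0.1181, 0.2266]
tool_rot: [3.141, -0.0, 1.303]
force: [0.9, -0.1, -0.1]
grip_width: 0.0512
```

>>> carry_out([
  [[0, 0, 0], [0, 0, 0], 0.6],
  [[0, 0, -0.2], [0, 0, 0], 0.6],
  [[0, 0, -0.2], [0, 0, 0], 0.6],
  [[-0.12, 0, -0.05], [0, 0, 0], 0.6],
  [[-0.12, 0, 0], [0, 0, 0], 0.6],
  [[0, 0, 0], [0, 0, 0], 0.6],
])

```text
clock: 11.05
position: [0.5027, -0.178, 0.339]
tool_rot: [3.142, 0.001, 1.3]
force: [-0.0, 0.2, 0.8]
grip_width: 0.0514
```

Run:
```python
from h import *
from workcell import imaging
f=imaging.grab_frame('top');cv2.imwrite('pics/t1.png',cv2.resize(f['pixels'][210:355,235:475,::-1],None,fx=3.3,fy=3.3))
plan([.502,-.1765,.067])
```

```text
t 11.1 turn [-0.      0.     -0.0004] shift(after turn) [-0.001 -0.004  0.468] grip 0.0516 F [-0.5  1.  -0.7] gp [ 0.5031 -0.1766  0.1839]
```

View pics/t1.png

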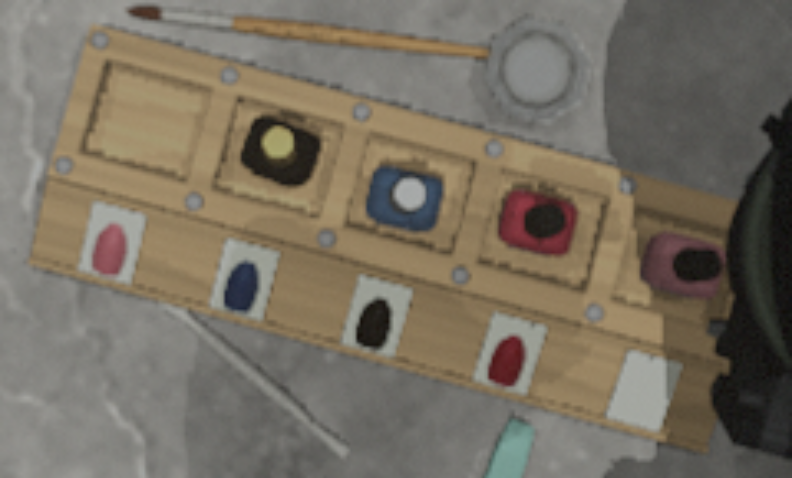

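Red sits in opening 4 at crop (538,222). Pink is in opening 5 at (685,262), under the gripper. I pick pink and take it to opening 1.

>>> carry_out([
  [[0, -0.004, 0.16], [0, 0, 0], 0.6],
  [[0, 0, 0.16], [0, 0, 0], 0.6],
  [[0, 0, 0.14], [0, 0, 0], 0.6],
  [[0, 0, 0], [0, 0, 0], 0.6],
  [[0, 0, 0], [0, 0, 0], 0],
  [[0, 0, 0], [0, 0, 0], 0],
  [[0, 0, 0], [0, 0, 0], 0],
  [[0, 0, 0], [0, 0, 0], 0],
])

```text
clock: 12.1
position: [0.5029, -0.1758, 0.2253]
tool_rot: [3.139, 0.0, 1.303]
force: [-0.5, 0.4, 10.1]
grip_width: 0.0109
```

>>> carry_out([
  [[0, 0, 0], [0, 0, 0], 0],
  [[0, 0, -0.1], [0, 0, 0], 0],
  [[0, 0, -0.2], [0, 0, 0], 0],
  [[0, 0, -0.15], [0, 0, 0], 0],
  [[0.15, 0, 0], [0, 0, 0], 0],
  [[0.2, 0, 0], [0, 0, 0], 0],
  [[0.2, 0, 0], [0, 0, 0], 0],
  [[0.2, 0, 0], [0, 0, 0], 0],
])

```text
clock: 13.1
position: [0.5523, 0.0066, 0.3373]
tool_rot: [3.141, -0.0, 1.303]
force: [-0.2, -0.8, -0.7]
grip_width: 0.0107
```

>>> carry_out([
  [[0.15, 0, 0], [0, 0, 0], 0],
  [[0.12, 0, 0], [0, 0, 0], 0],
  [[0, 0, 0.1], [0, 0, 0], 0],
  [[0, 0, 0.1], [0, 0, 0], 0],
  [[0, 0, 0], [0, 0, 0], 0],
])

```text
clock: 13.72
position: [0.5695, 0.0702, 0.2858]
tool_rot: [-3.14, 0.001, 1.303]
force: [-0.2, -0.0, -1.2]
grip_width: 0.0108
```

Run:
```python
from h import *
plan([*SLOT[0][:2],.07])
```

```text
t 13.725 turn [-0.0006  0.0003  0.0002] shift(after turn) [0.005 0.005 0.243] grip 0.0108 F [-0.2 -0.  -1.2] gp [0.5695 0.0702 0.1308]
```

>>> carry_out([
  [[0.005, 0.005, 0.1], [0, 0, 0], 0],
  [[0, 0, 0.09], [0, 0, 0], 0],
  [[0, 0, 0.05], [0, 0, 0], 0],
  [[0, 0, 0], [0, 0, 0], 0],
  [[0, 0, 0], [0, 0, 0], 0],
  [[0, 0, 0], [0, 0, 0], 0.6],
  [[0, 0, 0], [0, 0, 0], 0.6],
  [[0, 0, 0], [0, 0, 0], 0.6],
])

```text
clock: 14.72
position: [0.5715, 0.0711, 0.2266]
tool_rot: [3.141, -0.0, 1.303]
force: [-0.5, -0.1, 0.1]
grip_width: 0.0509
```

>>> carry_out([
  [[0, 0, 0], [0, 0, 0], 0.6],
  [[0, 0, -0.2], [0, 0, 0], 0.6],
  [[0, 0, -0.2], [0, 0, 0], 0.6],
  [[-0.15, -0.025, -0.05], [0, 0, 0], 0.6],
  [[-0.2, 0, 0], [0, 0, 0], 0.6],
  [[-0.15, 0, 0], [0, 0, 0], 0.6],
  [[0, 0, 0], [0, 0, 0], 0.6],
])

```text
clock: 15.6
position: [0.5317, -0.0506, 0.339]
tool_rot: [-3.142, 0.001, 1.299]
force: [0.4, 0.8, 0.5]
grip_width: 0.0512
```

Run:
```python
from h import *
plan([.532,-.0489,.078])
from workcell import imaging
cv2.imwrite('pics/w4.png',imaging.grab_frame('scene')['pixels'][180:340,250:470,::-1].repeat(3,0).repeat(3,1))
```

```text
t 15.6 turn [-0.      0.0004 -0.0013] shift(after turn) [ 0.007 -0.001  0.424] grip 0.0512 F [0.4 0.8 0.5] gp [ 0.5317 -0.0506  0.184 ]
```

View pics/w4.png

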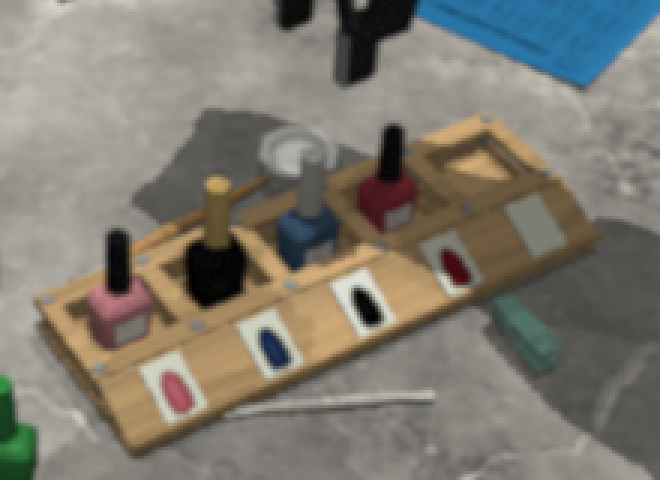

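Pink is in opening 1 at crop (120,300) and red is in opening 4 at (388,185). Navy goes to the spare opening next.

>>> carry_out([
  [[0.007, 0, 0.15], [0, 0, 0], 0.6],
  [[0, 0, 0.15], [0, 0, 0], 0.6],
  [[0, 0, 0.12], [0, 0, 0], 0.6],
  [[0, 0, 0], [0, 0, 0], 0.6],
  [[0, 0, 0], [0, 0, 0], 0],
  [[0, 0, 0], [0, 0, 0], 0],
  [[0, 0, 0], [0, 0, 0], 0],
  [[0, 0, 0], [0, 0, 0], 0],
])

```text
clock: 16.65
position: [0.5332, -0.0461, 0.2352]
tool_rot: [3.14, -0.0, 1.303]
force: [-0.6, 0.7, 6.0]
grip_width: 0.011
```

>>> carry_out([
  [[0, 0, 0], [0, 0, 0], 0],
  [[0, 0, -0.1], [0, 0, 0], 0],
  [[0, 0, -0.2], [0, 0, 0], 0],
  [[0, 0, -0.15], [0, 0, 0], 0],
  [[-0.15, 0, 0], [0, 0, 0], 0],
  [[-0.2, 0, 0], [0, 0, 0], 0],
  [[-0.16, 0, 0], [0, 0, 0], 0],
  [[0, 0, 0], [0, 0, 0], 0],
])

```text
clock: 17.65
position: [0.4981, -0.172, 0.3471]
tool_rot: [3.141, 0.001, 1.298]
force: [1.0, 1.7, -0.1]
grip_width: 0.0111
```

Run:
```python
from h import *
plan([*SLOT[4][:2],.08])
```

```text
t 17.65 turn [ 0.0002  0.0004 -0.0014] shift(after turn) [-0.012  0.023  0.448] grip 0.0111 F [ 1.   1.7 -0.1] gp [ 0.4981 -0.172   0.1921]
```

>>> carry_out([
  [[0, 0.022, 0.1], [0, 0, 0], 0],
  [[0, 0, 0.15], [0, 0, 0], 0],
  [[0, 0, 0.12], [0, 0, 0], 0],
  [[0, 0, 0.07], [0, 0, 0], 0],
  [[0, 0, 0], [0, 0, 0], 0],
  [[0, 0, 0], [0, 0, 0], 0],
  [[0, 0, 0], [0, 0, 0], 0.6],
  [[0, 0, 0], [0, 0, 0], 0.6],
])

```text
clock: 18.65
position: [0.5045, -0.1706, 0.2369]
tool_rot: [3.141, 0.0, 1.303]
force: [0.0, -0.2, -0.5]
grip_width: 0.0468
```

>>> carry_out([
  [[0, 0, 0], [0, 0, 0], 0.6],
  [[0, 0, 0], [0, 0, 0], 0.6],
  [[0, 0, -0.2], [0, 0, 0], 0.6],
  [[0, 0, -0.2], [0, 0, 0], 0.6],
  [[0.18, 0, -0.05], [0, 0, 0], 0.6],
  [[0.2, 0, 0], [0, 0, 0], 0.6],
  [[0.2, 0, 0], [0, 0, 0], 0.6],
  [[0.17, 0, 0], [0, 0, 0], 0.6],
])

```text
clock: 19.65
position: [0.5542, 0.0122, 0.3491]
tool_rot: [3.141, -0.0, 1.304]
force: [-0.2, 0.1, 0.6]
grip_width: 0.0508
```

>>> carry_out([
  [[0, 0, 0], [0, 0, 0], 0.6],
])

```text
clock: 19.77
position: [0.5543, 0.0137, 0.349]
tool_rot: [-3.142, -0.002, 1.308]
force: [-1.4, 0.2, -1.0]
grip_width: 0.0513
```

Run:
```python
from h import *
plan([.5543,.0073,.08])
```

```text
t 19.775 turn [-0.     -0.0005  0.0016] shift(after turn) [-0.025  0.007  0.456] grip 0.0513 F [-1.4  0.2 -1. ] gp [0.5543 0.0137 0.194 ]
```

>>> carry_out([
  [[-0.025, 0.005, 0.15], [0, 0, 0], 0.6],
  [[0, 0, 0.17], [0, 0, 0], 0.6],
  [[0, 0, 0.13], [0, 0, 0], 0.6],
  [[0, 0, 0], [0, 0, 0], 0.6],
  [[0, 0, 0], [0, 0, 0], 0],
  [[0, 0, 0], [0, 0, 0], 0],
  [[0, 0, 0], [0, 0, 0], 0],
  [[0, 0, 0], [0, 0, 0], 0],
])

```text
clock: 20.78
position: [0.554, 0.0038, 0.2377]
tool_rot: [3.14, -0.0, 1.303]
force: [-0.3, -1.4, 10.0]
grip_width: 0.0106
```

>>> carry_out([
  [[0, 0, 0], [0, 0, 0], 0],
  [[0, 0, -0.1], [0, 0, 0], 0],
  [[0, 0, -0.2], [0, 0, 0], 0],
  [[-0.12, 0, 0], [0, 0, 0], 0],
  [[-0.12, 0, 0], [0, 0, 0], 0],
  [[0, 0, 0], [0, 0, 0], 0],
  [[0, 0, 0], [0, 0, 0], 0],
])

```text
clock: 21.65
position: [0.5378, -0.0535, 0.3119]
tool_rot: [3.141, -0.0, 1.303]
force: [-0.4, 0.3, -0.3]
grip_width: 0.0108
```

Run:
```python
from h import *
plan([*SLOT[2][:2],.081])
from workcell import imaging
cv2.imwrite('pics/w5.png',imaging.grab_frame('scene')['pixels'][180:340,250:470,::-1].repeat(3,0).repeat(3,1))
```

```text
t 21.65 turn [ 0.0002 -0.0002  0.0001] shift(after turn) [ 0.001 -0.004  0.304] grip 0.0108 F [-0.4  0.3 -0.3] gp [ 0.5378 -0.0535  0.1569]
```

View pics/w5.png

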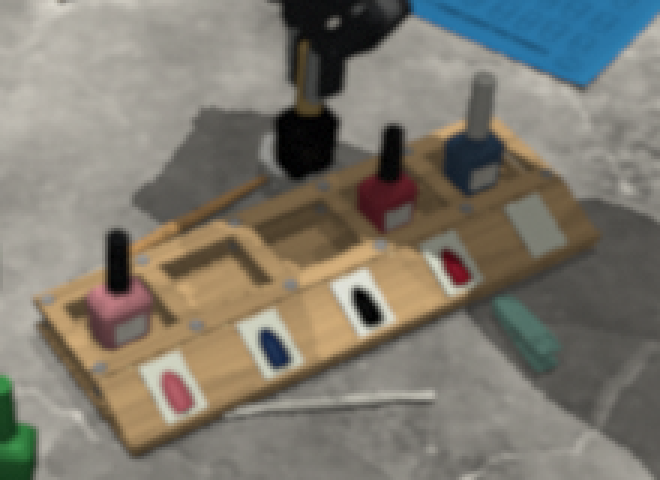

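Black is upright at crop (305,145), above opening 3. Navy is in the spare opening at (475,160). I lower black, then go to navy.

>>> carry_out([
  [[-0.012, -0.003, 0.1], [0, 0, 0], 0],
  [[0, 0, 0.12], [0, 0, 0], 0],
  [[0, 0, 0.075], [0, 0, 0], 0],
  [[0, 0, 0], [0, 0, 0], 0],
  [[0, 0, 0], [0, 0, 0], 0],
  [[0, 0, 0], [0, 0, 0], 0.6],
  [[0, 0, 0], [0, 0, 0], 0.6],
  [[0, 0, 0], [0, 0, 0], 0.6],
])

```text
clock: 22.7
position: [0.5362, -0.0566, 0.2379]
tool_rot: [3.141, -0.0, 1.303]
force: [-0.2, 0.4, 0.5]
grip_width: 0.0511
```

>>> carry_out([
  [[0, 0, 0], [0, 0, 0], 0.6],
  [[0, 0, -0.2], [0, 0, 0], 0.6],
  [[0, 0, -0.2], [0, 0, 0], 0.6],
  [[-0.17, 0, -0.05], [0, 0, 0], 0.6],
  [[-0.17, 0, 0], [0, 0, 0], 0.6],
  [[-0.13, 0, 0], [0, 0, 0], 0.6],
  [[0, 0, 0], [0, 0, 0], 0.6],
  [[0, 0, 0], [0, 0, 0], 0.6],
])

```text
clock: 23.7
position: [0.5052, -0.1694, 0.3502]
tool_rot: [3.142, -0.0, 1.303]
force: [0.1, 0.5, -0.1]
grip_width: 0.0512
```

Run:
```python
from h import *
plan([.5045,-.172,.08])
```

```text
t 23.7 turn [ 0.     -0.0001  0.0002] shift(after turn) [-0.011  0.     0.461] grip 0.0512 F [ 0.1  0.5 -0.1] gp [ 0.5052 -0.1694  0.1952]
```

>>> carry_out([
  [[-0.01, 0, 0.15], [0, 0, 0], 0.6],
  [[0, 0, 0.17], [0, 0, 0], 0.6],
  [[0, 0, 0.138], [0, 0, 0], 0.6],
  [[0, 0, 0], [0, 0, 0], 0.6],
  [[0, 0, 0], [0, 0, 0], 0],
  [[0, 0, 0], [0, 0, 0], 0],
  [[0, 0, 0], [0, 0, 0], 0],
  [[0, 0, 0], [0, 0, 0], 0],
])

```text
clock: 24.7
position: [0.5049, -0.1724, 0.237]
tool_rot: [3.139, 0.0, 1.303]
force: [-0.8, 0.7, 9.3]
grip_width: 0.0106
```

>>> carry_out([
  [[0, 0, 0], [0, 0, 0], 0],
  [[0, 0, -0.1], [0, 0, 0], 0],
  [[0, 0, -0.2], [0, 0, 0], 0],
  [[0, 0, -0.15], [0, 0, 0], 0],
  [[0.15, 0, 0], [0, 0, 0], 0],
  [[0.2, 0, 0], [0, 0, 0], 0],
  [[0.2, 0, 0], [0, 0, 0], 0],
  [[0.2, 0, 0], [0, 0, 0], 0],
])

```text
clock: 25.7
position: [0.5542, 0.0099, 0.349]
tool_rot: [3.14, -0.0, 1.303]
force: [1.0, -0.2, -1.2]
grip_width: 0.0112
```

>>> carry_out([
  [[0, 0, 0], [0, 0, 0], 0],
  [[0, 0, 0.1], [0, 0, 0], 0],
  [[0, 0, 0], [0, 0, 0], 0],
])

```text
clock: 26.08
position: [0.5535, 0.0077, 0.3226]
tool_rot: [-3.14, 0.001, 1.303]
force: [0.1, 1.0, -0.1]
grip_width: 0.0111
```

Run:
```python
from h import *
plan([*SLOT[1][:2],.081])
```

```text
t 26.075 turn [-0.0006  0.0003 -0.0001] shift(after turn) [0.006 0.001 0.346] grip 0.0111 F [ 0.1  1.  -0.1] gp [0.5535 0.0077 0.1676]
```

>>> carry_out([
  [[0.006, 0, 0.1], [0, 0, 0], 0],
  [[0, 0, 0.14], [0, 0, 0], 0],
  [[0, 0, 0.1], [0, 0, 0], 0],
  [[0, 0, 0], [0, 0, 0], 0],
  [[0, 0, 0], [0, 0, 0], 0],
  [[0, 0, 0], [0, 0, 0], 0.6],
  [[0, 0, 0], [0, 0, 0], 0.6],
  [[0, 0, 0], [0, 0, 0], 0.6],
])

```text
clock: 27.08
position: [0.5544, 0.0099, 0.2385]
tool_rot: [3.141, -0.0, 1.303]
force: [-0.3, -0.8, 0.6]
grip_width: 0.0514
```

>>> carry_out([
  [[0, 0, 0], [0, 0, 0], 0.6],
  [[0, 0, -0.2], [0, 0, 0], 0.6],
  [[0, 0, -0.2], [0, 0, 0], 0.6],
  [[-0.15, 0, -0.15], [0, 0, 0], 0.6],
  [[-0.22, 0, 0], [0, 0, 0], 0.6],
  [[-0.22, 0, 0], [0, 0, 0], 0.6],
  [[-0.22, 0, 0], [0, 0, 0], 0.6],
  [[-0.22, 0, 0], [0, 0, 0], 0.6],
])

```text
clock: 28.08
position: [0.4856, -0.24, 0.3759]
tool_rot: [3.141, 0.0, 1.303]
force: [0.5, 0.5, -0.4]
grip_width: 0.0507
```

>>> carry_out([
  [[-0.22, 0, 0], [0, 0, 0], 0.6],
  [[-0.22, 0, 0], [0, 0, 0], 0.6],
  [[-0.1, 0, 0], [0, 0, 0], 0.6],
  [[0, 0, 0], [0, 0, 0], 0.6],
  [[0, 0, 0], [0, 0, 0], 0.6],
])

```text
clock: 28.7
position: [0.4509, -0.3677, 0.3757]
tool_rot: [-3.142, -0.001, 1.304]
force: [-0.3, -0.1, 0.7]
grip_width: 0.0513
```

Run:
```python
from h import *
from workcell import imaging
t=imaging.grab_frame('top');s=imaging.grab_frame('scene')
a=cv2.resize(t['pixels'][210:355,235:475],None,fx=2.4,fy=2.4);b=cv2.resize(s['pixels'][170:335,250:490],None,fx=2.4,fy=2.4)
cv2.imwrite('pics/end.png',np.vstack([a,b[:240]])[:,:,::-1])
hsv=cv2.cvtColor(t['pixels'],cv2.COLOR_RGB2HSV)
# measured cap tops
for i,(n,h,top) in enumerate([('pink',33,.086),('navy',37,.096),('black',37,.096),('red',31,.082)]):
    u,v=proj(t,[*SLOT[i][:2],top]);x,y=int(u),int(v);w=hsv[y-12:y+13,x-12:x+13].astype(int)
    H,S,V=w[...,0],w[...,1],w[...,2]
    m={'pink':V<50,'red':V<50,'navy':(S<20)&(V>120),'black':(H>22)&(V>115)}[n].astype(np.uint8)
    k,_,st,c=cv2.connectedComponentsWithStats(m);j=1+st[1:,4].argmax()
    d=ray(t,c[j]+[x-12,y-12],top)-SLOT[i];print(n,st[j,4],'cap off',(1e3*d@rx).round(1),(1e3*d@[-rx[1],rx[0],0]).round(1),'mm')
```

```text
pink 92 cap off 0.5 -3.6 mm
navy 68 cap off 1.3 -1.1 mm
black 68 cap off 1.0 0.8 mm
red 97 cap off -0.0 6.6 mm
```

View pics/end.png

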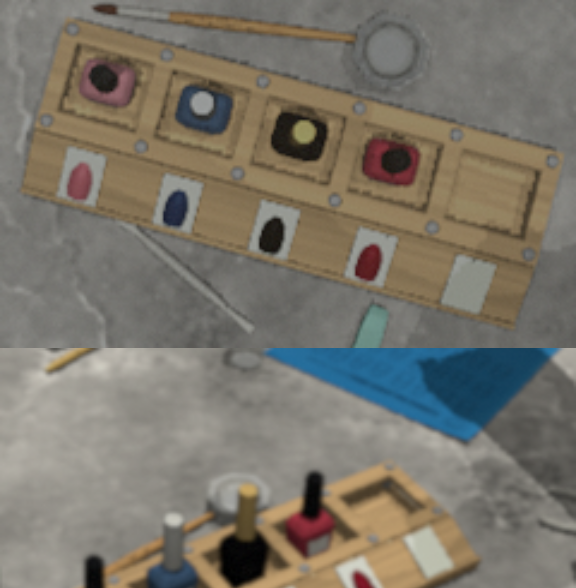

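```bash
python3 -c "
from workcell import job,bot
s=bot.observe();print(s['clock'],abs(s['qd']).max(),s['force']);print(job.job_done())"
```

```text
28.8 0.0032204488978052814 [-0.14428691  0.0080053  -0.30191831]
the job is handed in; nothing more can be done
None
```

I put all four bottles behind their own cards in six pick-and-place moves, swapping red with pink and then navy with black through the spare opening. I handed the job in at 28.8 s with the arm clear and still; it reports no verdict.

- **Position:** in the last top view the cap tops were off the opening centres by at most 3.6 mm for pink, navy and black, and 6.6 mm for red. The limit is 14 mm. For red and pink, the dark-cap mask also catches the side of the cap, which probably exaggerates their figures.
- **Upright and empty:** every bottle looked upright in the final views, though the last scene crop cut off part of pink and navy. The spare opening is empty.
- **Height on the base board:** I did not measure this in the images. I infer it because each bottle was released within about 3 mm of the height at which it was picked up, so it should have settled on the board.
- **Green look-alikes:** I did not touch them.

No check failed or disagreed.

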